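Seat the dosing wheel on the pellet dispenser and hold it home

TASK

Slide the red shutter grip on the pellet dispenser's drive base all the way to its end stop so that the drive socket is uncovered. Then lift the green dosing wheel out of its blue stand, turn it until its cross-shaped stem matches the cross-shaped socket, push it fully home against the spring until its disc sits flush on the base, and finish while still gripping it and holding it pressed down, upright, without letting go. Leave the bowl, ball, jar, scoop, tin and brush where they are.

Things in the scene. Friction and masses are not known exactly. Their poses are not given: they have to be found in the camera images.
- feeder: White and grey plastic drive base of a pellet dispenser, 160 (x) by 210 (y) by 80 mm high, fixed to the shelf at any place and yaw. Origin at the centre of its underside, z up; the drive socket lies at (0, -55, 80) mm in this frame. The shutter slides along its +y axis between two aluminium rails (10 mm above the top, inner faces at x = +/-38 mm).
- socket_mouth (a point): Centre of the mouth of the drive socket, level with the top of the base, axes as the base. A plus-shaped hole in a steel insert: two crossing slots along x and y, each 29 mm long and 11 mm wide, so the wheel fits in any of four quarter turns. In its middle a brass spring plunger (14 mm wide), top 22 mm below the mouth. Hidden until the shutter is open.
- shutter (a joint): Travel of the shutter plate (m): near 0 (start 0 to 0.025) it covers the socket, 0.075 is the end stop, fully open. About 2 N friction, stays where it is left. Grows towards the base's +y.
- shutter_grip (a point): Centre of the red upright grip on the shutter, axes as the base: 40 mm along x, 14 mm thick along y (the sliding direction), its top 20 mm above this point and its foot, on the 66 by 60 mm shutter plate, 25 mm below it.
- plunger (a joint): How far the spring plunger in the socket is pressed down (m): 0 free, 0.012 with the wheel fully home, limit 0.014. The spring pushes back with 4 N at first and about 9 N at home, and lifts the wheel again if it is let go.
- wheel_grip (a point): Centre of the green bar grip on top of the dosing wheel (the loose part, 0.08 to 0.17 kg); z up along the wheel's axis. The bar is 36 mm along this frame's x, 14 mm thick along y, and reaches 24 mm above and below this point. At its foot lie the vanes (8 mm high, out to radius 29 mm) on the green disc (radius 30 mm, 4 mm thick), whose underside is 36 mm below this point.
- wheel_seat (a point): Centre of the underside of the wheel's disc, 36 mm below wheel_grip, same axes; meets socket_mouth when fully home. Below it hangs the 34 mm steel stem: a plus in section, arms 26 mm long over all and 8 mm thick, along this frame's x and y, slightly thinner over their first 4 mm; its lowest 8 mm is a round cone pilot, 13 mm wide narrowing to 5 mm.
- stand: Blue plastic stand, fixed to the shelf, 92 mm wide at the foot and 68 mm at the top, 45 mm high, with a 40 mm round hole in which the wheel's stem hangs, the disc resting on the rim. Origin at the centre of its underside.
- bowl: Terracotta bowl, 124 mm wide, 50 mm high; origin at the centre of its underside. Leave alone.
- ball: Wicker ball, 64 mm, lying in the bowl. Leave alone.
- jar: Glass treat jar, 90 mm wide, 130 mm high; origin at the centre of its underside. Leave alone.
- scoop: Green plastic scoop, about 180 mm long, 34 mm high. Leave alone.
- tin: Small tin, 60 mm wide, 45 mm high; origin at the centre of its underside. Leave alone.
- brush: Small hand brush lying on the shelf. Leave alone.
Things that resemble listed ones, but are neither listed nor needed, are in the scene too. What is shaped like the part that bears wheel_grip but pink is not meant.

How it is judged:
On the way, in this order (a step that is already met when the one before it is completed fails the run):
1. the shutter is slid to its end stop (value of joint shutter above 0.071 m), for 0.1 s.
2. the wheel is lifted out of its stand (horizontal distance between wheel_seat and stand above 0.06 m), for 0.1 s.
3. the stem has meshed and the wheel is pressed home (z of wheel_seat in the frame of socket_mouth below 0.003 m and horizontal distance between wheel_seat and socket_mouth below 0.004 m and value of joint plunger above 0.009 m), for 0.2 s.
At the end, for the whole second after the job is handed in: Held through the last second: shutter open past 69 of 75 mm; wheel disc within 3 mm of the base top and 4 mm of the socket centre, in line with the slots within 10 deg, upright within 4 deg, still; plunger down 9 mm or more; wheel presses the base over 5 N, fingers grip it over 3 N (all of step 3 and value of joint shutter above 0.069 m and (angle between the x axis of wheel_grip and the x axis of socket_mouth, either way round below 0.17 rad or angle between the x axis of wheel_grip and the y axis of socket_mouth, either way round below 0.17 rad) and angle between wheel_grip's own z axis and vertical below 0.07 rad and contact force between wheel and feeder above 5 N and contact force between the fingers and wheel above 3 N and linear speed of wheel below 0.02 m/s); the arm keeps its last pose, push and grip.
It fails at once if a bystander is shifted by more than 30 mm (distance of any of bowl, jar, scoop, tin, brush from where it was at the start of the episode above 0.03 m or distance of ball from where it was at the start of the episode above 0.04 m).
It also fails if it takes over 61 s, if anything falls off the work surface, if the arm or the gripper's body presses on something with over 40 N, if the wrist force passes 120 N, or if a joint passes its speed limit or range.

ROBOT

A 6-joint arm with a two-finger parallel gripper is mounted at the origin on the work surface. World frame = base frame: x ahead of the robot, y to its left, z up, the work surface at z = 0. Lengths are in m, angles in rad, forces in N, time in s.
With the tool pointing down it reaches from about 0.3 to 0.775 m from the base axis. Payload 14.6 kg.
Tool frame: the origin (TCP) lies on the centre line of the jaws, within the pads' length; the fingertips stand 25 mm ahead of it and the grasp point (between the pads) lies 6 mm ahead of it (ctrl.tip_reach is the distance from the TCP to the fingertips, in m); z points along the fingers, y is the line along which they close (so a half turn about z gives the same grasp; the last joint's range is limited). The gripper opens to 94 mm and grips with 3 to 60 N. Pads are 16 mm wide; open, the fingers measure 119 mm over their backs; the gripper's body (75 mm by 177 mm) begins 78 mm behind the grasp point.
Start: joints at [-1.29, 0.3, 1.521, -0, 1.321, -0.067], TCP at [0.187, -0.517, 0.23] pointing down, gripper open.
Joint ranges: [-3.03, 3.03], [-0.79, 2.21], [0.23, 2.52], [-1.04, 4.18], [0, 3.07], [-2.55, 2.55]. Speed limits (rad/s): [2.22, 2.22, 2.57, 3.14, 3.14, 3.14].

INTERFACE

Orientations are given as [roll, pitch, yaw] about the fixed x, y, z axes, in that order (R = Rz(yaw) Ry(pitch) Rx(roll)).
In Python, from station import ctrl gives the robot as it stands. The module is installed in compiled form; this text tells all that it offers.
- The arm moves only by the tool apply_moves, never from a script. Its argument "deltas" is a list of rows, each a list of 7 numbers: the closure in counts, from 0 (fully open) to 255 (shut), then the shift along the world's x, y, z in cm, then the turn, a rotation vector about the world's x, y, z in rad. In form: [[jaw, tx, ty, tz, ax, ay, az], ...]. A call has 1 to 10 rows; each row shifts and turns the commanded pose from where the row before left it; what a row does not reach is not made up. A row lasts 1/10 s, in which the tool goes at most 50 mm and 8.59 degrees, less where a joint would pass 70% of its speed; a pose out of reach is approached as far as the arm can. A call with a gripper value outside its range is refused whole. The fingers move at their own pace and stop on an object; "grip_force" is the grip in N (left out, the last holds). Time passes only in rows, so rows that do not move let the fingers close. It gives the time, the measured TCP pose, the force, the opening and the grip force at its end, in the units of the state.
- ctrl.get_obs(): the state, without advancing time (a new reading comes with each control period).
- ctrl.camera(name): name is "side" or "top" or "wrist"; returns a dict with "img" (384x512x3 uint8, red, green, blue), "K" (3x3 intrinsics, pixels), "pose" (4x4, takes a point from camera to world coordinates); the wrist camera has in their place "hand_eye" (4x4, takes a point from camera to tool coordinates, whose origin is the TCP and whose axes are the flange's). Camera axes: x right, y up, looking along -z (the intrinsics and any distortion apply to the point x, -y, -z); pixel columns grow to the right and rows downward; lengths in m; the calibration is good to about 2 mm. The wrist camera is an equidistant fisheye: a pixel r from the principal point sees the ray r / f radians off the axis. A picture is of the moment at which its call begins: read the wrist's pose just before it. There is no depth.
- ctrl.hand_in(): hands the job in; it is judged then, once.
The state is a dict: "time_s": time; "qpos": joint angles; "joint_vel": joint speeds; "tau": joint torques, N m; "ee_pos": TCP position; "eef_rot": TCP orientation; "force": force on the tool from outside, world axes, zero at the start; "moment": the same for the moment, N m; "grip_width": finger opening in m; "grip_force": force on a finger pad.
Only numpy, scipy, OpenCV 4.12 (cv2) and the standard library are available. Lean on these libraries where they do the work, as an engineer would, in place of code of your own. Each camera call takes 0.05 s, during which the arm holds its last target. There are 200 camera calls.

## Working session

There is one attempt and no reset: what is moved stays moved. The work goes in short steps, Python scripts to look and compute and a tool call to move; the robot and the scene stay as the last step left them, time stands still between calls to the robot, and variables do not carry over. Pictures are saved under pics/ and viewed, at most 10 in all, crops included, and the job is handed in when it is done.

Besides the shell and the picture viewer there is one more tool, called after "Call:" as name(argument=value, ...), one argument or row to a line, values as JSON. apply_moves: Moves the arm, as the interface text tells. Its arguments: {"type":"object","properties":{"deltas":{"type":"array"},"grip_force":{"type":"number"}},"required":["deltas"]}

```bash
mkdir -p pics
python3 - <<'E'
from station import ctrl
import cv2, numpy as np
o=ctrl.get_obs(); print({k:np.round(v,3).tolist() for k,v in o.items()})
for n in ["side","top"]:
    c=ctrl.camera(n); cv2.imwrite(f"pics/{n}0.png",c["img"][:,:,::-1]); print(n,np.round(c["K"],1).tolist(),np.round(c["pose"],3).tolist(),[k for k in c])
c=ctrl.camera("wrist"); print(c["K"],c["hand_eye"],c.keys())
E
```

```text
{'time_s': 0.0, 'qpos': [-1.29, 0.3, 1.522, 0.0, 1.321, -0.067], 'joint_vel': [-0.0, -0.002, -0.001, 0.001, -0.0, -0.0], 'tau': [-0.002, -53.181, -35.274, 0.071, 0.024, -0.0], 'ee_pos': [0.187, -0.517, 0.23], 'eef_rot': [-3.14, -0.0, 0.348], 'force': [-0.215, 0.066, -0.541], 'moment': [-0.019, 0.002, -0.017], 'grip_force': 0.0, 'grip_width': 0.094}
side [[355.7, 0.0, 257.6], [0.0, 355.7, 196.4], [0.0, 0.0, 1.0]] [[-0.953, 0.167, -0.252, 0.31], [-0.303, -0.514, 0.803, 0.736], [0.004, 0.841, 0.541, 0.653], [0.0, 0.0, 0.0, 1.0]] ['img', 'K', 'pose']
top [[474.0, 0.0, 245.6], [0.0, 474.0, 194.1], [0.0, 0.0, 1.0]] [[0.006, 0.995, -0.099, 0.464], [-1.0, 0.005, -0.014, -0.099], [-0.014, 0.099, 0.995, 1.21], [0.0, 0.0, 0.0, 1.0]] ['img', 'K', 'pose']
[[297.31863964   0.         252.50584532]
 [  0.         297.31863964 195.04707212]
 [  0.           0.           1.        ]] [[ 7.12461978e-04  9.72896192e-01  2.31241200e-01  6.73559482e-02]
 [ 9.99999660e-01 -7.89134996e-04  2.39078055e-04 -1.35012727e-03]
 [ 4.15078652e-04  2.31240951e-01 -9.72896423e-01 -1.54496454e-01]
 [ 0.00000000e+00  0.00000000e+00  0.00000000e+00  1.00000000e+00]] dict_keys(['img', 'K', 'hand_eye'])
```

View pics/top0.png

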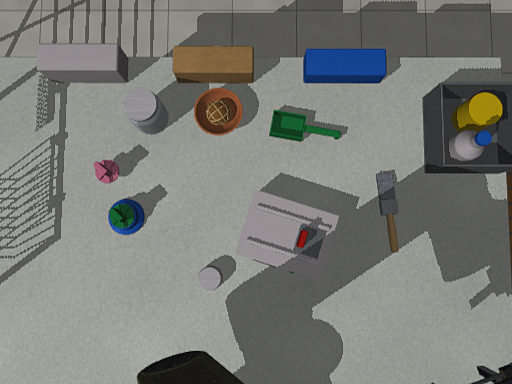

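View pics/side0.png

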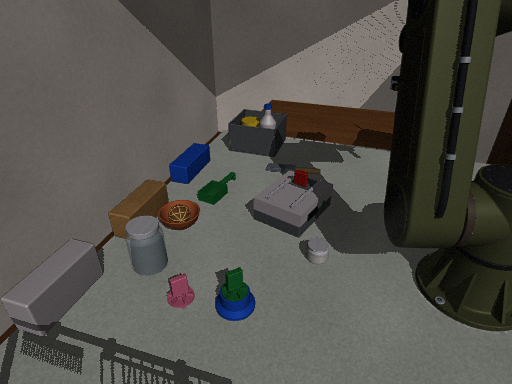

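The top view shows the feeder near (290,230) with its red grip at (303,239) on the right, so +y points image-left and slightly up. The green wheel in the blue stand is at (125,215), and the pink decoy is at (107,171). The side view agrees, with red at (300,177), green at (235,285) and blue at (235,303).

```bash
cat > h.py <<'E'
from station import ctrl
import cv2, numpy as np
from scipy.spatial.transform import Rotation as R
def ray(c,uv,pose=None,fish=False):
    K=c["K"]; x=(uv[0]-K[0,2])/K[0,0]; y=(uv[1]-K[1,2])/K[1,1]
    if fish:
        r=np.hypot(x,y); s=np.sin(r)/max(r,1e-9); d=np.array([x*s,-y*s,-np.cos(r)])
    else: d=np.array([x,-y,-1.])
    P=c["pose"] if pose is None else pose
    return P[:3,3],P[:3,:3]@d
def onz(c,uv,z,**k):
    o,d=ray(c,uv,**k); return o+d*(z-o[2])/d[2]
def tri(a,b):
    (o1,d1),(o2,d2)=a,b; d1=d1/np.linalg.norm(d1); d2=d2/np.linalg.norm(d2)
    s=np.linalg.lstsq(np.stack([d1,-d2],1),o2-o1,rcond=None)[0]
    p,q=o1+s[0]*d1,o2+s[1]*d2; return (p+q)/2,np.linalg.norm(p-q)
def mask(img,col):
    h=cv2.cvtColor(img,cv2.COLOR_RGB2HSV); H,S,V=cv2.split(h)
    m={'red':((H<6)|(H>174))&(S>180)&(V>60),'green':(H>50)&(H<80)&(S>140)&(V>25),'blue':(H>100)&(H<125)&(S>140)&(V>50),
       'pink':((H>160)|(H<3))&(S>60)&(S<170)&(V>80)}[col]
    return m.astype(np.uint8)
def blobs(m,amin=15):
    n,l,s,c=cv2.connectedComponentsWithStats(m); return [(int(s[i,4]),c[i].round(1).tolist(),s[i,:4].tolist(),l==i) for i in range(1,n) if s[i,4]>=amin]
def wpose(c,o):
    T=np.eye(4);T[:3,:3]=R.from_euler('xyz',o["eef_rot"]).as_matrix();T[:3,3]=o["ee_pos"]; return T@c["hand_eye"]
E
python3 - <<'E'
from h import *
C={n:ctrl.camera(n) for n in("top","side")}
for n,c in C.items():
    for col in("red","green","blue"):
        for b in blobs(mask(c["img"],col)): print(n,col,b[:3])
    cv2.imwrite(f"pics/{n}1.png",cv2.resize(c["img"][150:290,70:360] if n=="top" else c["img"][160:330,150:360],None,fx=2.75,fy=2.75,interpolation=cv2.INTER_CUBIC)[:,:,::-1])
E
```

```text
top red (111, [302.0, 238.5], [297, 230, 11, 17])
top green (1083, [295.2, 126.6], [270, 110, 71, 31])
top green (423, [121.5, 215.4], [109, 204, 25, 24])
top blue (2746, [344.2, 65.4], [304, 49, 82, 34])
top blue (202, [482.9, 138.0], [475, 131, 17, 15])
top blue (474, [129.8, 217.4], [108, 199, 36, 35])
side red (168, [300.5, 177.7], [294, 170, 14, 17])
side green (556, [214.6, 189.7], [198, 172, 38, 32])
side green (606, [234.5, 285.8], [222, 268, 26, 33])
side blue (42, [267.7, 106.3], [264, 104, 8, 6])
side blue (1057, [189.4, 163.0], [169, 143, 41, 41])
side blue (753, [235.4, 307.3], [215, 287, 40, 34])
```

View pics/top1.png

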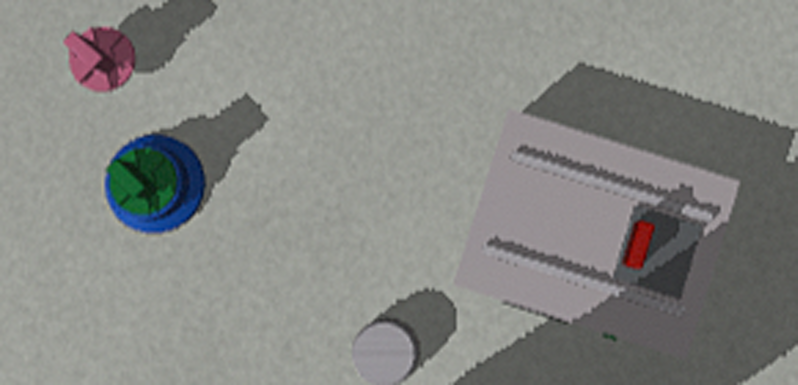

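The crop shows the base's top corners at about (523,112), (740,180) and (455,285), and the dark shutter plate at the right end with the red grip. The wheel's bar runs from upper left to lower right.

Run:
```python
from h import *
C={n:ctrl.camera(n) for n in("top","side")}; t,s=C["top"],C["side"]
f=lambda p:(p[0]/2.75+70-.3,p[1]/2.75+150-.3)
P=[onz(t,f(p),.08) for p in((523,112),(740,180),(455,285))]
print("corners",np.round(P,4).tolist(),"len",np.linalg.norm(P[1]-P[0]),np.linalg.norm(P[2]-P[0]))
ctr=(P[1]+P[2])/2; v=P[0]-P[1]; yaw=np.arctan2(v[1],v[0])-np.pi/2; w=P[0]-P[2];print("ctr",ctr,"yaw",yaw,np.arctan2(w[1],w[0]))
Y=np.array([-np.sin(yaw),np.cos(yaw),0]);X=np.array([np.cos(yaw),np.sin(yaw),0])
p,e=tri(ray(t,(302,238.5)),ray(s,(300.5,177.7)));print("red",p,e,"in feeder",(p-ctr)@X,(p-ctr)@Y)
p,e=tri(ray(t,(121.5,215.4)),ray(s,(234.5,285.8)));print("green",p,e)
# blue foot circle: min enclosing
m=[b for b in blobs(mask(t["img"],"blue")) if b[1][0]<200][0][3].astype(np.uint8)
ct=max(cv2.findContours(m,0,2)[0],key=len); c,r=cv2.minEnclosingCircle(ct); a=onz(t,c,.005);print("stand foot",c,r,a, "R",r/474*1.2)
g=[b for b in blobs(mask(t["img"],"green")) if b[1][0]<200][0][3].astype(np.uint8)
ct=max(cv2.findContours(g,0,2)[0],key=len); c,r=cv2.minEnclosingCircle(ct);print("disc",c,r,onz(t,c,.05))
r=blobs(mask(t["img"],"red"))[0][3].astype(np.uint8); print(cv2.minAreaRect(np.argwhere(r)[:,::-1].astype(np.float32)), onz(t,(302,238.5),.128))
```

```text
corners [[0.586, -0.1167, 0.08], [0.5277, -0.3046, 0.08], [0.436, -0.0587, 0.08]] len 0.1966960566352828 0.16088722241293368
ctr [ 0.48186483 -0.18162876  0.08      ] yaw -0.3009113948686455 -0.369151355318568
red [ 0.47093077 -0.21398764  0.10889545] 0.0015956896404180042 in feeder -0.0008518793364979524 -0.03414564192093936
green [0.52509943 0.21992805 0.05907095] 0.0008151363508275659
stand foot (125.86225891113281, 216.6193084716797) 17.935604095458984 [0.52531355 0.22374571 0.005     ] R 0.04540659264673161
disc (121.0, 215.0) 12.649210929870605 [0.52695151 0.22382375 0.05      ]
((301.9999694824219, 238.5), (6.640782833099365, 16.76007080078125), 18.434947967529297) [ 0.4715882  -0.21184985  0.128     ]
```

Call:
apply_moves(
  deltas=[
    [0,2.8,3.0,0,0,0,-0.067],
    [0,2.8,3.0,0,0,0,-0.067],
    [0,2.8,3.0,0,0,0,-0.067],
    [0,2.8,3.0,0,0,0,-0.067],
    [0,2.8,3.0,0,0,0,-0.067],
    [0,2.8,3.0,0,0,0,-0.067],
    [0,2.8,3.0,0,0,0,-0.067],
    [0,2.8,3.0,0,0,0,-0.067],
    [0,2.8,3.0,0,0,0,-0.067],
    [0,2.8,3.0,0,0,0,-0.067],
  ],
  grip_force=20,
)

```text
time_s: 1.35
ee_pos: [0.4684, -0.2156, 0.2306]
eef_rot: [3.142, -0.0, -0.325]
force: [-0.3, -1.5, -0.3]
grip_width: 0.094
grip_force: 0.0
```

Run:
```python
from h import *
o=ctrl.get_obs(); c=ctrl.camera("wrist"); W=wpose(c,o); cv2.imwrite("pics/w1.png",c["img"][:,:,::-1])
print(o["ee_pos"],o["eef_rot"],o["joint_vel"].max() if hasattr(o["joint_vel"],"max") else 0)
for b in blobs(mask(c["img"],"red")): print(b[:3],onz(c,b[1],.128,pose=W,fish=True),cv2.minAreaRect(np.argwhere(b[3])[:,::-1].astype(np.float32)))
```

```text
[ 0.4684051  -0.21562207  0.23058191] [ 3.14155582e+00 -2.84959039e-04 -3.24998251e-01] 1.448867902050207
(707, [249.9, 196.4], [242, 172, 16, 49]) [ 0.47340017 -0.21327021  0.128     ] ((249.5, 196.0), (48.0, 15.0), 90.0)
```

View pics/w1.png

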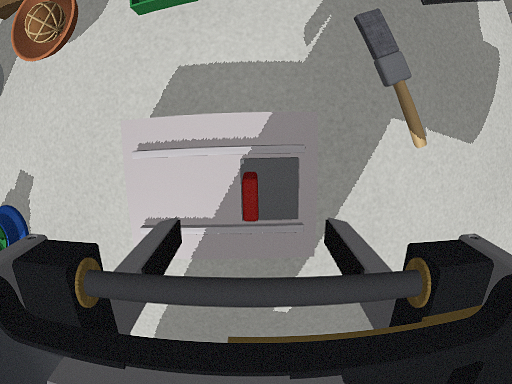

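The wrist view shows the red grip at (250,196), upright in the image and centred between the jaws at columns 180 and 325. The rails run level, so yaw -0.325 matches the base.

Call:
apply_moves(
  deltas=[
    [0,0.25,0.2,-3.5,0,0,0],
    [0,0,0,-4.0,0,0,0],
    [0,0,0,-3.4,0,0,0],
    [255,0,0,0,0,0,0],
    [255,0,0,0,0,0,0],
    [255,0,0,0,0,0,0],
    [255,0,0,0,0,0,0],
  ],
)

```text
time_s: 2.1
ee_pos: [0.4706, -0.2155, 0.1232]
eef_rot: [3.141, -0.003, -0.322]
force: [-0.4, 0.9, 0.3]
grip_width: 0.0651
grip_force: 0.0
```

Call:
apply_moves(
  deltas=[
    [255,0,0,0,0,0,0],
    [255,0,0,0,0,0,0],
    [255,0,0,0,0,0,0],
    [255,0,0,0,0,0,0],
    [255,0,0,0,0,0,0],
    [255,0,0,0,0,0,0],
  ],
)

```text
time_s: 2.7
ee_pos: [0.4699, -0.2151, 0.1214]
eef_rot: [-3.142, 0.0, -0.322]
force: [0.5, -0.2, -0.4]
grip_width: 0.0174
grip_force: 0.0
```

Call:
apply_moves(
  deltas=[
    [255,0,0,0,0,0,0],
    [255,0,0,0,0,0,0],
    [255,0.32,0.95,0,0,0,0],
    [255,0.32,0.95,0,0,0,0],
    [255,0.32,0.95,0,0,0,0],
    [255,0.32,0.95,0,0,0,0],
    [255,0.32,0.95,0,0,0,0],
  ],
)

```text
time_s: 3.4
ee_pos: [0.4854, -0.1663, 0.1213]
eef_rot: [3.141, 0.002, -0.322]
force: [-9.1, 0.1, 5.6]
grip_width: 0.0143
grip_force: 20.0
```

Call:
apply_moves(
  deltas=[
    [255,0.25,0.95,0,0,0,0],
    [255,0.3,0.95,0,0,0,0],
  ],
)

```text
time_s: 3.6
ee_pos: [0.4912, -0.1474, 0.1214]
eef_rot: [3.141, 0.001, -0.322]
force: [-6.0, -0.8, 3.4]
grip_width: 0.0143
grip_force: 20.0
```

Call:
apply_moves(
  deltas=[
    [255,0.1,0.35,0,0,0,0],
    [255,0.1,0.35,0,0,0,0],
  ],
)

```text
time_s: 3.8
ee_pos: [0.4927, -0.1423, 0.1213]
eef_rot: [3.137, 0.001, -0.321]
force: [-14.0, -32.5, 0.7]
grip_width: 0.0138
grip_force: 20.0
```

Call:
apply_moves(
  deltas=[
    [0,0,0,0,0,0,0],
    [0,0,0,0,0,0,0],
    [0,0,0,0,0,0,0],
    [0,0,0,2.0,0,0,0],
    [0,-0.5,-1.5,4.5,0,0,0],
    [0,-0.7,-2,4.0,0,0,0],
    [0,0,0,0,0,0,0],
    [0,0,0,0,0,0,0],
  ],
)

```text
time_s: 4.6
ee_pos: [0.4816, -0.1765, 0.2266]
eef_rot: [-3.141, -0.001, -0.323]
force: [0.1, 0.8, 0.1]
grip_width: 0.0746
grip_force: 0.0
```

Run:
```python
from h import *
o=ctrl.get_obs(); c=ctrl.camera("wrist"); W=wpose(c,o)
cv2.imwrite("pics/w2.png",cv2.resize(c["img"][90:260,100:370],None,fx=2.9,fy=2.9,interpolation=cv2.INTER_CUBIC)[:,:,::-1])
print(o["ee_pos"],o["eef_rot"])
for b in blobs(mask(c["img"],"red")): print(b[:3],onz(c,b[1],.125,pose=W,fish=True))
```

```text
[ 0.4815718  -0.17653109  0.22664365] [-3.14141490e+00 -1.27972413e-03 -3.22874751e-01]
(776, [214.7, 198.4], [205, 175, 20, 49]) [ 0.49508078 -0.14384188  0.125     ]
```

View pics/w2.png

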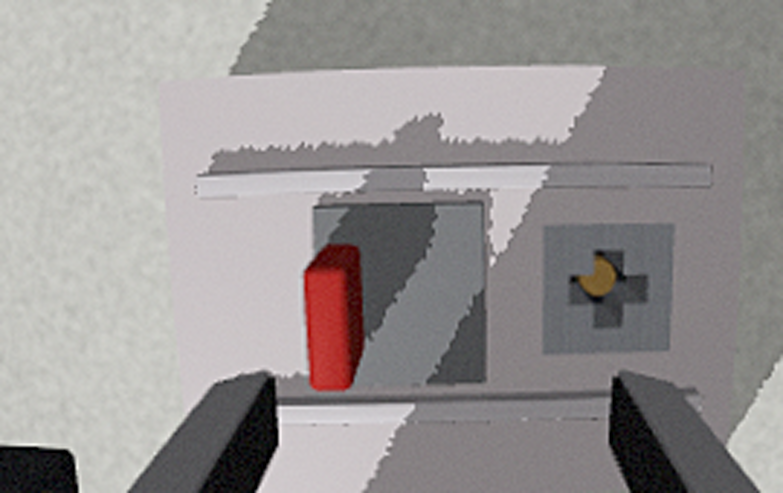

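The shutter is open. The wrist crop shows the plus-shaped socket centred at (608,289), with the brass plunger in it. I'll cast it and the rails into the world, and measure the wheel's bearing from the top view.

Run:
```python
from h import *
o=ctrl.get_obs(); c=ctrl.camera("wrist"); W=wpose(c,o)
g=lambda p,z:onz(c,(p[0]/2.9+100-.33,p[1]/2.9+90-.33),z,pose=W,fish=True)
S=g((608.5,289.5),.08); print("socket",S)
for a,b,z in(((195,176),(712,164),.09),((278,402),(697,391),.09),((543,226),(673,224),.08),((544,354),(669,349),.08),((160,78),(748,70),.08),((569,291),(648,291),.08),((314,206),(484,203),.083)):
    A,B=g(a,z),g(b,z); v=A-B; print(np.linalg.norm(v),"yaw",np.arctan2(-v[0],v[1]))
r=g((332,256),.128); print("red top",r, "rel socket",np.linalg.norm((r-S)[:2]))
```

```text
socket [ 0.46370147 -0.23134835  0.08      ]
0.1790118467152206 yaw -0.29682933693712477
0.15270631168826213 yaw -0.2971891938715404
0.047362023459840814 yaw -0.29423457259886954
0.04702348225388823 yaw -0.28737701302511964
0.2102663521447471 yaw -0.3055099407726827
0.029213201436660355 yaw -0.31910331741883374
0.05918929756451503 yaw -0.3077147587956573
red top [ 0.51264856 -0.14993385  0.128     ] rel socket 0.09499546042479051
```

Call:
apply_moves(
  deltas=[
    [0,0.4,4.0,0,0,0,0.06],
    [0,0.4,4.0,0,0,0,0.06],
    [0,0.4,4.0,0,0,0,0.06],
    [0,0.4,4.0,0,0,0,0.06],
    [0,0.4,4.0,0,0,0,0.06],
    [0,0.4,4.0,0,0,0,0.06],
    [0,0.4,4.0,0,0,0,0.06],
    [0,0.4,4.0,0,0,0,0.06],
    [0,0.4,4.0,0,0,0,0.06],
    [0,0.4,4.0,0,0,0,0.06],
  ],
)

```text
time_s: 5.7
ee_pos: [0.5207, 0.2257, 0.2248]
eef_rot: [3.142, 0.002, 0.281]
force: [0.4, -1.7, -0.3]
grip_width: 0.0938
grip_force: 0.0
```

Call:
apply_moves(
  deltas=[
    [0,0,0,0,0,0,0],
    [0,0,0,0,0,0,0],
  ],
)

```text
time_s: 5.9
ee_pos: [0.5207, 0.2242, 0.2248]
eef_rot: [3.141, 0.003, 0.279]
force: [0.8, -1.0, -0.0]
grip_width: 0.094
grip_force: 0.0
```

Run:
```python
from h import *
o=ctrl.get_obs(); c=ctrl.camera("wrist"); W=wpose(c,o)
cv2.imwrite("pics/w3.png",cv2.resize(c["img"][100:290,120:390],None,fx=2.9,fy=2.9,interpolation=cv2.INTER_CUBIC)[:,:,::-1])
print(o["ee_pos"],o["eef_rot"])
for b in blobs(mask(c["img"],"green")): print(b[:3],onz(c,b[1],.07,pose=W,fish=True))
```

```text
[0.5207265  0.22418231 0.22480737] [3.14138838e+00 2.67606213e-03 2.79248097e-01]
(167, [507.9, 110.9], [502, 90, 10, 38]) [ 0.72483863 -0.08017366  0.07      ]
(2039, [254.6, 182.0], [229, 156, 52, 55]) [0.52817463 0.22551864 0.07      ]
```

View pics/w3.png

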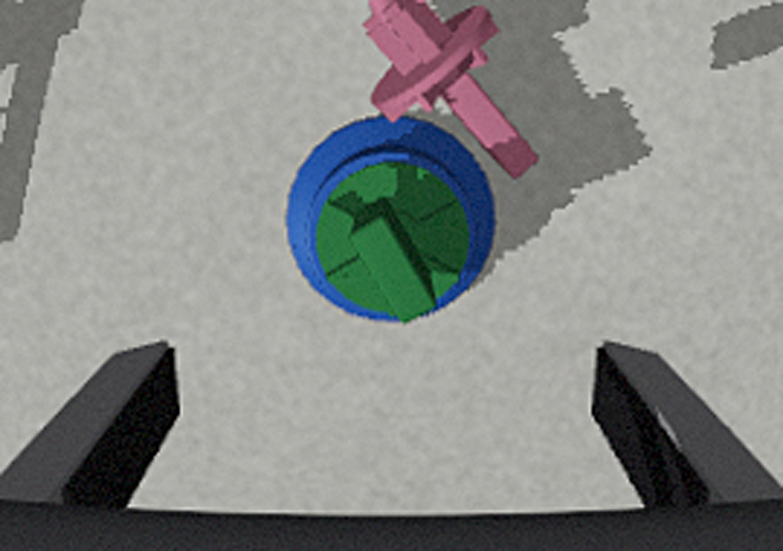

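The wheel's bar top has corners at about (352,232), (380,218), (435,302) and (404,322) in the crop. The pink decoy lies behind it, low enough to clear.

Run:
```python
from h import *
o=ctrl.get_obs(); c=ctrl.camera("wrist"); W=wpose(c,o)
g=lambda p,z:onz(c,(p[0]/2.9+120-.33,p[1]/2.9+100-.33),z,pose=W,fish=True)
Q=[g(p,.105) for p in((352,232),(380,218),(435,302),(404,322))]
print([np.linalg.norm(Q[i]-Q[(i+1)%4]).round(4) for i in range(4)],"ctr",np.mean(Q,0))
for a,b in((1,2),(0,3)): v=Q[a]-Q[b]; print(np.arctan2(v[1],v[0]))
m=blobs(mask(c["img"],"blue")); 
print("disc ctr",g((394,241),.049))
```

```text
[np.float64(0.0102), np.float64(0.0334), np.float64(0.0123), np.float64(0.0348)] ctr [0.52535278 0.22339361 0.105     ]
0.8518080305106633
0.7888892324411061
disc ctr [0.52397877 0.22210732 0.049     ]
```

Call:
apply_moves(
  deltas=[
    [0,0.2,0,0,0,0,0.14],
    [0,0.2,-0.1,0,0,0,0.14],
    [0,0,0,-3,0,0,0.14],
    [0,0,0,-4,0,0,0.12],
    [0,0,0,-4,0,0,0],
    [0,0,0,-2.6,0,0,0],
    [0,0,0,0,0,0,0],
  ],
  grip_force=45,
)

```text
time_s: 6.7
ee_pos: [0.5238, 0.2208, 0.0871]
eef_rot: [-3.139, 0.006, 0.816]
force: [0.3, -0.3, 1.2]
grip_width: 0.0939
grip_force: 0.0
```

Call:
apply_moves(
  deltas=[
    [255,0,0,0,0,0,0],
    [255,0,0,0,0,0,0],
    [255,0,0,0,0,0,0],
    [255,0,0,0,0,0,0],
    [255,0,0,0,0,0,0],
    [255,0,0,0,0,0,0],
    [255,0,0,0,0,0,0],
    [255,0,0,0,0,0,0],
    [255,0,0,0,0,0,0],
    [255,0,0,0,0,0,0],
  ],
)

```text
time_s: 7.7
ee_pos: [0.5254, 0.2224, 0.0904]
eef_rot: [-3.142, 0.0, 0.818]
force: [-0.3, 0.2, 0.8]
grip_width: 0.0172
grip_force: 0.0
```

Call:
apply_moves(
  deltas=[
    [255,0,0,0,0,0,0],
    [255,0,0,0,0,0,0],
    [255,0,0,0,0,0,0],
  ],
)

```text
time_s: 8.0
ee_pos: [0.5254, 0.2224, 0.0904]
eef_rot: [-3.142, 0.0, 0.818]
force: [-0.9, 0.6, -0.9]
grip_width: 0.0137
grip_force: 45.0
```

Call:
apply_moves(
  deltas=[
    [255,0,0,1,0,0,0],
    [255,0,0,3,0,0,0],
    [255,0,0,4,0,0,0],
    [255,0,0,4,0,0,0],
    [255,0,0,4,0,0,0],
    [255,0,0,0,0,0,0],
  ],
)

```text
time_s: 8.6
ee_pos: [0.5268, 0.2229, 0.2569]
eef_rot: [3.137, -0.008, 0.818]
force: [0.2, 0.4, -1.7]
grip_width: 0.0138
grip_force: 45.0
```

Call:
apply_moves(
  deltas=[
    [255,-0.6,-4,0,0,0,0.045],
    [255,-0.6,-4,0,0,0,0.045],
    [255,-0.6,-4,0,0,0,0.045],
    [255,-0.6,-4,0,0,0,0.045],
    [255,-0.6,-4,0,0,0,0.045],
    [255,-0.6,-4,0,0,0,0.045],
    [255,-0.6,-4,0,0,0,0.045],
    [255,-0.6,-4,0,0,0,0.045],
    [255,-0.6,-4,0,0,0,0.045],
    [255,-0.6,-4,0,0,0,0.045],
  ],
)

```text
time_s: 9.6
ee_pos: [0.4647, -0.1791, 0.2504]
eef_rot: [-3.141, 0.0, 1.27]
force: [-0.1, -0.1, -1.7]
grip_width: 0.0138
grip_force: 45.0
```

Call:
apply_moves(
  deltas=[
    [255,0,-2,0,0,0,0],
    [255,0,-2,0,0,0,0],
    [255,0,-1.3,0,0,0,0],
    [255,0,0,0,0,0,0],
    [255,0,0,0,0,0,0],
  ],
)

```text
time_s: 10.1
ee_pos: [0.4654, -0.23, 0.2502]
eef_rot: [-3.141, -0.0, 1.268]
force: [-0.8, 0.2, -1.0]
grip_width: 0.0139
grip_force: 45.0
```

Run:
```python
from h import *
o=ctrl.get_obs(); c=ctrl.camera("wrist"); W=wpose(c,o)
print(o["ee_pos"],o["eef_rot"],o["grip_width"])
T=np.eye(4);T[:3,:3]=R.from_euler('xyz',[-3.14141,-.00128,-.32287]).as_matrix();T[:3,3]=[.48157,-.17653,.22664]; W2=T@c["hand_eye"]
p=onz(c,(331/2.9+100-.33,328/2.9+90-.33),.128,pose=W2,fish=True); print("red top by camera",p,"gripped at .4927 -.1423")
img=np.hstack([c["img"][100:384,120:390],ctrl.camera("side")["img"][60:344,230:400]]) 
cv2.imwrite("pics/w4.png",cv2.resize(img,None,fx=1.8,fy=1.8,interpolation=cv2.INTER_CUBIC)[:,:,::-1])
```

```text
[ 0.46541054 -0.23002972  0.25024757] [-3.14111681e+00 -2.37232418e-04  1.26776572e+00] 0.013908696164720307
red top by camera [ 0.49364569 -0.14408077  0.128     ] gripped at .4927 -.1423
```

View pics/w4.png

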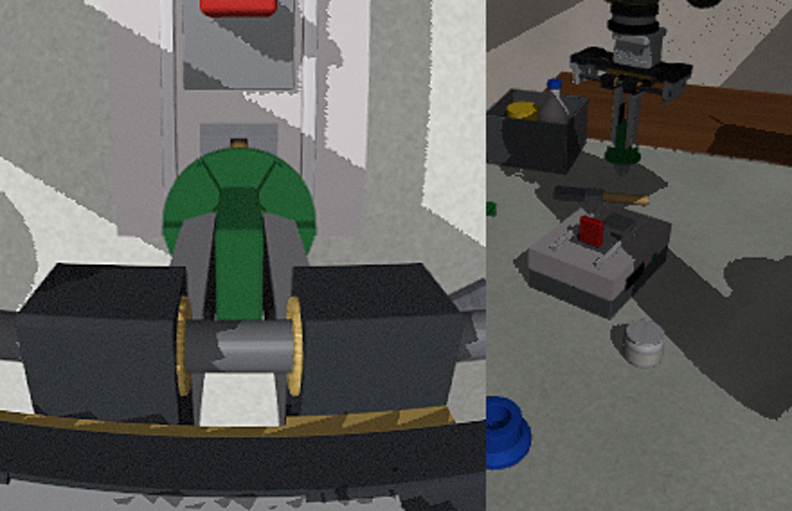

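The wheel hangs straight in the jaws. The insert's far edge shows at (200–278,124), centred at 239, with the brass at (240,142); the disc's far edge is at (240,149). I'll compute the wheel and socket centres from this view.

Run:
```python
from h import *
o=ctrl.get_obs(); c=ctrl.camera("wrist"); W=wpose(c,o)
g=lambda p,z:onz(c,(p[0]/1.8+120-.2,p[1]/1.8+100-.2),z,pose=W,fish=True)
tx=np.array([np.cos(1.268),np.sin(1.268),0]); ty=np.array([np.sin(1.268),-np.cos(1.268),0]); t=o["ee_pos"]
for n,p,z,off in(("insert far",(239,124),.08,.0236),("disc far",(240,149),.209,.030),("vane/bar far",(239,186),.2408-.024,.018),("barL",(214,300),.26,0),("barR",(264,300),.26,0)):
    q=g(p,z)-off*tx; print(n,q,"rel tcp along, across",((q-t)@tx).round(4),((q-t)@ty).round(4))
for a,b in (((200,124),(278,124)),): v=g(b,.08)-g(a,.08); print(np.linalg.norm(v),np.arctan2(v[1],v[0]))
for a,b in (((183,80),(176,140)),((293,80),(303,165))): v=g(a,.09)-g(b,.09); print(np.arctan2(-v[0],v[1]))
```

```text
insert far [ 0.46454068 -0.23220351  0.08      ] rel tcp along, across -0.0027 -0.0002
disc far [ 0.46568272 -0.22945202  0.209     ] rel tcp along, across 0.0003 0.0
vane/bar far [ 0.46528117 -0.22952868  0.2168    ] rel tcp along, across 0.0001 -0.0003
barL [ 0.45624929 -0.23316725  0.26      ] rel tcp along, across -0.0061 -0.0079
barR [ 0.47065317 -0.23764915  0.26      ] rel tcp along, across -0.0061 0.0072
0.04788458323587125 -0.3014372778811937
-0.43462174453775426
-0.1658282791168805
```

Call:
apply_moves(
  deltas=[
    [255,-0.12,-0.18,-2.5,0,0,0],
    [255,0,0,-3,0,0,0],
    [255,0,0,-2.5,0,0,0],
    [255,0,0,-0.5,0,0,0],
    [255,0,0,0,0,0,0],
    [255,0,0,0,0,0,0],
  ],
)

```text
time_s: 10.85
ee_pos: [0.4648, -0.2324, 0.1668]
eef_rot: [3.14, 0.0, 1.268]
force: [0.3, -0.7, -0.4]
grip_width: 0.0136
grip_force: 45.0
```

Call:
apply_moves(
  deltas=[
    [255,0,0,-0.4,0,0,0],
    [255,0,0,-0.4,0,0,0],
    [255,0,0,-0.4,0,0,0],
    [255,0,0,0,0,0,0],
  ],
)

```text
time_s: 11.25
ee_pos: [0.4641, -0.2323, 0.1529]
eef_rot: [-3.141, -0.0, 1.268]
force: [-0.2, 0.1, -0.5]
grip_width: 0.0137
grip_force: 45.0
```

Call:
apply_moves(
  deltas=[
    [255,0,0,-0.3,0,0,0],
    [255,0,0,-0.3,0,0,0],
    [255,0,0,-0.2,0,0,0],
    [255,0,0,0,0,0,0],
  ],
)

```text
time_s: 11.65
ee_pos: [0.4641, -0.2323, 0.1451]
eef_rot: [-3.141, -0.0, 1.268]
force: [0.7, 0.3, -0.8]
grip_width: 0.014
grip_force: 45.0
```

No contact force, and the arms are past the mouth, so I'll continue down.

Call:
apply_moves(
  deltas=[
    [255,0,0,-0.3,0,0,0],
    [255,0,0,-0.3,0,0,0],
    [255,0,0,-0.3,0,0,0],
    [255,0,0,-0.3,0,0,0],
    [255,0,0,0,0,0,0],
  ],
)

```text
time_s: 12.15
ee_pos: [0.4643, -0.2324, 0.1334]
eef_rot: [3.142, 0.0, 1.268]
force: [-0.2, 1.3, 4.2]
grip_width: 0.0135
grip_force: 45.0
```

Call:
apply_moves(
  deltas=[
    [255,0,0,-0.25,0,0,0],
    [255,0,0,-0.25,0,0,0],
    [255,0,0,-0.2,0,0,0],
    [255,0,0,0,0,0,0],
    [255,0,0,0,0,0,0],
  ],
)

```text
time_s: 12.65
ee_pos: [0.4644, -0.2324, 0.1269]
eef_rot: [3.141, 0.0, 1.268]
force: [-1.8, 2.2, 7.7]
grip_width: 0.0135
grip_force: 45.0
```

Call:
apply_moves(
  deltas=[
    [255,0,0,-0.1,0,0,0],
    [255,0,0,-0.1,0,0,0],
    [255,0,0,0,0,0,0],
    [255,0,0,0,0,0,0],
  ],
)

```text
time_s: 13.05
ee_pos: [0.4644, -0.2324, 0.1254]
eef_rot: [3.141, 0.0, 1.268]
force: [-4.8, 2.3, 12.2]
grip_width: 0.0139
grip_force: 45.0
```

Call:
apply_moves(
  deltas=[
    [255,0,0,-0.1,0,0,0],
    [255,0,0,0,0,0,0],
    [255,0,0,0,0,0,0],
    [255,0,0,0,0,0,0],
  ],
)

```text
time_s: 13.45
ee_pos: [0.4644, -0.2324, 0.1254]
eef_rot: [3.141, 0.0, 1.268]
force: [-9.9, 4.2, 24.4]
grip_width: 0.014
grip_force: 45.0
```

It bottomed at 0.1254 m, exactly the expected seated height, with 24 N downward. I'll take one check picture before handing in.

Run:
```python
from h import *
a=ctrl.camera("wrist")["img"][100:384,120:390]; b=ctrl.camera("side")["img"][130:290,210:400]
cv2.imwrite("pics/w5.png",np.hstack([cv2.resize(a,(380,400)),cv2.resize(b,(415,400))])[:,:,::-1])
o=ctrl.get_obs();print(o["force"],o["ee_pos"],o["grip_force"])
```

```text
[-10.27435128   5.67598021  23.91944254] [ 0.46437457 -0.23243507  0.12535608] 45.01103639602661
```

View pics/w5.png

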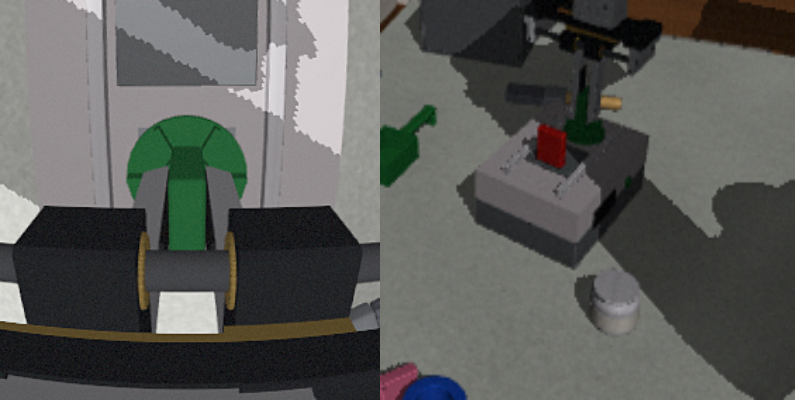

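The disc sits flush and centred on the insert at (187,160), the shutter plate is well clear of it (edge at row 85), and the bar is still upright in the jaws. Handing in.

```bash
python3 -c "
from station import ctrl; print(ctrl.hand_in())"
```

```text
the job is handed in; nothing more can be done
None
```

I slid the shutter to its end stop, seated the green wheel in the socket, and handed the job in still gripping it at 45 N and pressing down with about 24 N; hand-in returned no verdict.

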